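# Set a damper's compression clicker to four clicks

## Robot

A 6-joint arm with a two-finger parallel gripper is mounted at the origin on the work surface. World frame = base frame: x ahead of the robot, y to its left, z up, the work surface at z = 0. Lengths are in m, angles in rad, forces in N, time in s.
With the tool pointing down it reaches from about 0.35 to 0.725 m from the base axis. Payload 4.3 kg.
Tool frame: the origin (TCP) lies between the finger pads; the fingertips stand 19 mm ahead of it and the grasp point (between the pads) is the TCP; z points along the fingers, y is the direction in which the jaws open and shut (so a half turn about z gives the same grasp; the last joint's range is limited). The gripper opens to 85 mm and grips with 20 to 120 N. Pads are 22 mm wide; open, the fingers measure 114 mm over their backs; the gripper's body (76 mm by 85 mm) begins 54 mm behind the grasp point. The pads swing forward as they close: fully open they stand 13 mm farther back than shut.
Start: joints at [-1.238, 0.377, 0.081, 1.274, 0, 1.46], TCP at [0.246, -0.52, 0.25] pointing down, gripper open.
Joint ranges: [-2.72, 2.72], [-0.84, 1.66], [-1.02, 1.22], [-1.77, 2.12], [-1.37, 1.28], [-3.14, 3.14]. Speed limits (rad/s): [2.57, 2.57, 3.14, 3.14, 3.14, 3.14].

## Interface

Orientations are given as [roll, pitch, yaw] about the fixed x, y, z axes, in that order (R = Rz(yaw) Ry(pitch) Rx(roll)).
In Python, from bench import bot, vision gives the robot as it stands. The module is installed in compiled form; this text tells all that it offers. Calls block until the motion is done:
- bot.move_ptp(position, orientation): joint-space move of the TCP to a pose.
- bot.line_to(position, ori=None, v=0.15, f_stop=None): straight line of the TCP; ori=None keeps the orientation; v is the mean speed in m/s. With f_stop (N) it stops when the force on the tool has changed by that much, and returns True; else False.
- bot.movej(angles): joint-space move.
- bot.move_gripper(opening): finger opening in m; the grip force is fixed at half the most; returns when the fingers have stopped.
- bot.wait(seconds).
- bot.solve_ik(position, orientation): joint angles nearest the present ones, or None.
- bot.sense(): the state.
- vision.read_camera(name): name is "scene" or "top" or "wrist"; returns the picture (400x640x3 uint8, blue, green, red); there is no depth.
- vision.calibration(name): a dict with "intrinsics" (3x3 intrinsics, pixels), "dist" ([k1, k2, p1, p2, k3] as OpenCV has them; the pictures are not rectified), "R" (3x3) and "t" (3): a world point X has camera coordinates R X + t; the wrist camera has in their place "tool_from_camera" (4x4, takes a point from camera to tool coordinates, whose origin is the TCP and whose axes are the flange's). Camera axes: x right, y down, z forward; pixel columns grow to the right and rows downward; lengths in m; the calibration is good to about 2 mm. A picture is of the moment at which its call begins: read the wrist's pose just before it. calibration takes no time and is no camera call.
A pose or a line that the arm cannot do raises bot.IKError and nothing moves.
- bot.sign_off(): hands the job in, once; it reports no verdict.
The state is a dict: "time_s": time; "qpos": joint angles; "joint_velocities": joint speeds; "effort": joint torques, N m; "tcp_pos": TCP position; "orientation": TCP orientation; "contact_force": force on the tool from outside, world axes, zero at the start; "ft_torque": the same for the moment, N m; "opening": finger opening in m.
Only numpy, scipy, OpenCV 4.12 (cv2) and the standard library are available. Lean on these libraries where they do the work, as an engineer would, in place of code of your own. Each camera call takes 0.05 s, during which the arm holds its last target. There are 200 camera calls.

## Task

Set the compression clicker of the damper in the vise, the black dial with the raised finger tab on top of the bridge block: with a fingertip push the tab clockwise until the clicker is fully closed, then push it back counter-clockwise exactly four clicks from closed, and come away clear. Only push: do not pinch the tab or the disc between the fingers, and do not force the clicker against its stop; leave the small round rebound knob and everything on the bench alone.

Things in the scene. Friction and masses are not known exactly. Their poses are not given: they have to be found in the camera images.
- damper: bare metal damper lying level, clamped in a red bench vise: body 66 mm thick, a parallel 60 mm reservoir, a dark grey bridge block joining them at one end, a rod with bump stop at the other. Origin on the body's axis above the vise, 155 mm over the bench; y along the damper towards the bridge block, z up. Fixed
- clicker_axis (a point): fixed point on the compression clicker's vertical axis, level with the upper face of its disc, about 202 mm above the bench; y as the damper's. The clicker sits on the bridge block: a black knurled disc, 47 mm diameter, 8 mm thick, with one raised finger tab. Within 100 mm nothing else stands higher than the disc's face, save a 3 mm high, 12 mm wide screw head at its centre
- clicker_tab: the clicker's finger tab: upright aluminium block standing on the disc, 26 mm long radially (12 to 38 mm from the axis, overhanging the disc's edge), 10 mm thick, 16 mm tall, a thin black line along its top. Origin at the block's centre: 25 mm from the axis, 8 mm above the disc's face; x radially outwards, y counter-clockwise from above, z up; turns with the disc
- clicker_disc: the clicker's disc that carries the tab, 47 mm diameter, 8 mm thick, knurled round its edge. Origin on the axis at its underside; x points to the tab, z up
- clicker (a joint): clicker angle, rad, growing counter-clockwise from above (opening). 0 = fully closed, tab pointing to the vise; solid stop 0.05 rad beyond; opens to 9 clicks of 0.524 rad (30 deg), resting at 0, 0.524, 1.047.. Resists with 4 N at mid tab, fading to nothing half-way to the next click, past which it springs on to that click, ahead of the finger. Starts on the 2nd to 7th click
- rebound_knob (a joint): angle in rad, 0 at the start, of the other adjuster: a small plain round black knob, 22 mm diameter, 11 mm tall, on top of the rod end at the other end of the damper; leave it alone
- spray_can: upright spray can, 65 mm diameter, 155 mm tall, loose on the bench, leave it alone. Origin at its underside, on its axis
- grease_tub: white round tub with a screw lid, 88 mm diameter, 66 mm tall, loose on the bench, leave it alone. Origin at its underside, on its axis
- spanner: open-ended steel spanner lying flat, 190 mm long, loose on the bench, leave it alone. Origin at its underside, lying along its x axis
- screwdriver: screwdriver lying flat, 200 mm long, loose on the bench, leave it alone. Origin at its underside, lying along its x axis
- seal_a: black rubber seal ring lying flat, 62 mm diameter, 9 mm thick, loose on the bench, leave it alone. Origin at its underside, on its axis
- seal_b: black rubber seal ring lying flat, 62 mm diameter, 9 mm thick, the same as the other, loose on the bench, leave it alone. Origin at its underside, on its axis
- bush: upright steel bush (tube), 32 mm diameter, 45 mm tall, loose on the bench, leave it alone. Origin at its underside, on its axis

How it is judged:
On the way, in this order (a step that is already met when the one before it is completed fails the run):
1. the clicker is fully closed (value of joint clicker below 0.12 rad), for 0.1 s.
2. the clicker rests on the fourth click from closed (value of joint clicker between 1.9444 and 2.2444 rad), for 0.2 s.
At the end, for the whole second after the job is handed in: the clicker, after having been fully closed, rests on the fourth click counter-clockwise from closed (2.094 rad, within 0.15 rad) (all of step 2 and velocity of joint clicker between -0.1 and 0.1 rad/s); the robot touches nothing.
It fails at once if the finger tab was taken between the fingers ((contact force between the fingers and clicker_tab above 0.3 N or contact force between the fingers and clicker_disc above 0.3 N) and x of the grasp point in the frame of clicker_tab between -0.02 and 0.02 m and y of the grasp point in the frame of clicker_tab between -0.007 and 0.007 m and z of the grasp point in the frame of clicker_tab below 0.02 m).
It fails at once if the disc was taken between the fingers ((contact force between the fingers and clicker_tab above 0.3 N or contact force between the fingers and clicker_disc above 0.3 N) and x of the grasp point in the frame of clicker_tab between -0.039 and -0.012 m and y of the grasp point in the frame of clicker_tab between -0.012 and 0.012 m and z of the grasp point in the frame of clicker_tab below 0.01 m).
It fails at once if the clicker was forced (more than 35 N) (contact force between the fingers and clicker_tab above 35 N or contact force between the fingers and clicker_disc above 35 N).
It fails at once if the rebound knob was turned (value of joint rebound_knob above 0.2 rad or value of joint rebound_knob below -0.2 rad).
It fails at once if something loose on the bench was moved or lifted (more than 15 mm) (distance of any of spray_can, grease_tub, spanner, screwdriver, seal_a, seal_b, bush from where it was at the start of the episode above 0.015 m).
It also fails if it takes over 48 s, if anything falls off the work surface, if the arm or the gripper's body presses on something with over 40 N, if the wrist force passes 120 N, or if a joint passes its speed limit or range.

## Working session

There is one attempt and no reset: what is moved stays moved. The work goes in short steps, each a Python script; the robot and the scene stay as the last script left them, time stands still between calls to the robot, and variables do not carry over. Pictures are saved under pics/ and viewed, about 8 in all and at most 12, crops included, and the job is handed in when it is done.

```bash
mkdir -p pics
python3 - <<'E'
from bench import bot, vision
import cv2,numpy as np
for n in("scene","top"):
    cv2.imwrite(f"pics/{n}0.png",vision.read_camera(n)); c=vision.calibration(n); print(n,c)
print(vision.calibration("wrist")); print(bot.sense())
E
```

```text
scene {'intrinsics': array([[417.56465725,   0.        , 323.63349992],
       [  0.        , 417.56465725, 198.62179256],
       [  0.        ,   0.        ,   1.        ]]), 'dist': array([-0.00300002,  0.        ,  0.        ,  0.        ,  0.        ]), 'R': array([[-0.21065067,  0.97750455, -0.01054293],
       [ 0.60344922,  0.12154242, -0.78808406],
       [-0.76907434, -0.17237256, -0.61547735]]), 't': array([ 0.26070119, -0.22899214,  1.40711338])}
top {'intrinsics': array([[432.54322894,   0.        , 326.86820318],
       [  0.        , 432.54322894, 196.25894245],
       [  0.        ,   0.        ,   1.        ]]), 'dist': array([-0.09288675,  0.        ,  0.        ,  0.        ,  0.        ]), 'R': array([[-0.01898981, -0.99943442, -0.02775313],
       [-0.98322035,  0.02370442, -0.18087524],
       [ 0.18143081,  0.02385265, -0.98311439]]), 't': array([-0.08400705,  0.63842624,  1.13216023])}
{'intrinsics': array([[287.57501661,   0.        , 320.00861627],
       [  0.        , 287.57501661, 199.31829879],
       [  0.        ,   0.        ,   1.        ]]), 'dist': 
[... 411 characters left out ...]
      1.00000000e+00]])}
{'time_s': 0.1, 'qpos': array([-1.23831771e+00,  3.77987448e-01,  7.97626909e-02,  1.27441519e+00,
        9.71106375e-06,  1.46046519e+00]), 'joint_velocities': array([ 0.00026871, -0.00086761,  0.00115913, -0.00027957, -0.00039881,
       -0.00012508]), 'effort': array([ 1.49831125e-03, -4.64694643e+01,  2.70582390e+01,  1.19886667e-02,
       -3.29124043e-05,  8.00537578e-06]), 'tcp_pos': array([ 0.24618418, -0.51901403,  0.24945698]), 'orientation': array([-3.13976131e+00, -2.12647991e-04,  4.42809545e-01]), 'contact_force': array([ 0.7371647 , -0.1605682 ,  0.09017613]), 'ft_torque': array([ 0.04198729,  0.01952562, -0.02556823]), 'opening': 0.08531972789831307}
```

View pics/top0.png

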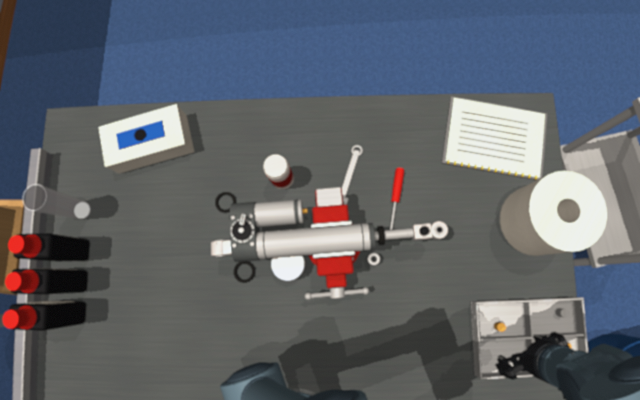

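View pics/scene0.png

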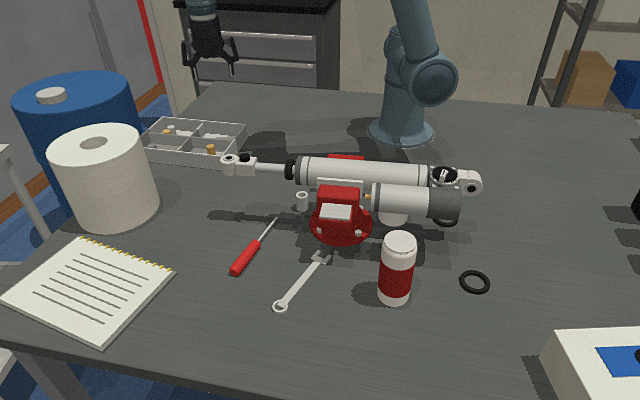

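The top view shows the clicker at about (242,231), with the vise to its right at about (335,240). In the scene view the clicker is at about (443,176). Next I'll enlarge both and triangulate.

```bash
cat > h.py <<'E'
from bench import bot, vision
import cv2,numpy as np
from scipy.spatial.transform import Rotation as Ro
def campose(n,s=None):
    c=vision.calibration(n)
    if n=="wrist":
        s=s or bot.sense(); T=c["tool_from_camera"]; Rt=Ro.from_euler('xyz',s["orientation"]).as_matrix()
        Rw=Rt@T[:3,:3]; o=Rt@T[:3,3]+s["tcp_pos"]; return c,Rw,o
    return c,c["R"].T,-c["R"].T@c["t"]
def ray(n,px,s=None):
    c,Rw,o=campose(n,s)
    p=cv2.undistortPoints(np.array([[px]],float),c["intrinsics"],c["dist"])[0,0]
    return o,Rw@np.array([p[0],p[1],1])
def at_z(n,px,z,s=None):
    o,d=ray(n,px,s); return o+d*(z-o[2])/d[2]
def proj(n,X,s=None):
    c,Rw,o=campose(n,s)
    return cv2.projectPoints(np.array([X],float),cv2.Rodrigues(Rw.T)[0],-Rw.T@o,c["intrinsics"],c["dist"])[0][0,0]
E
python3 - <<'E'
from h import *
a=cv2.imread("pics/top0.png")[195:265,200:280]; b=cv2.imread("pics/scene0.png")[150:220,410:490]
f=lambda i:cv2.resize(i,None,fx=5,fy=5,interpolation=cv2.INTER_CUBIC)
cv2.imwrite("pics/c0.png",np.hstack([f(a),f(b)]))
for p in [(242,231)]: print(at_z("top",p,.202))
print(at_z("scene",(443,176),.202))
print("body ends",at_z("top",(375,237),.188),at_z("top",(258,244),.188), "rod",at_z("top",(440,230),.155))
E
```

```text
[0.52998701 0.10376324 0.202     ]
[0.54719402 0.10046739 0.202     ]
body ends [ 0.5102405  -0.21441195  0.188     ] [0.49925785 0.06742559 0.188     ] rod [ 0.5264702  -0.37936885  0.155     ]
```

View pics/c0.png

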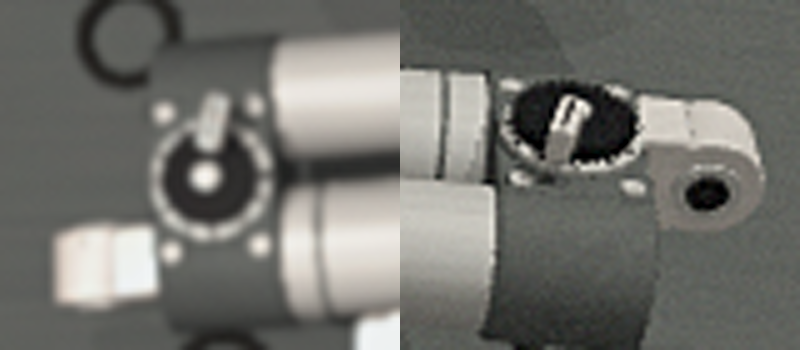

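In the crop, the disc centre is at top (242,230.6) and scene (444,174). The tab points to world +x, so about 90° open, the 3rd click. I'll triangulate, then look from near with the wrist camera.

Run:
```python
from h import *
print(at_z("top",(242,230.6),.202),at_z("scene",(444,174),.202),at_z("top",(242.6,219.4),.218))
A=np.array([.533,.101]); 
bot.move_gripper(0.0)
s=bot.sense(); bot.line_to([.27,-.45,.33],v=.25)
bot.move_ptp([A[0]-.03,A[1]-.0,.31],[np.pi,0,0.])
bot.wait(.3)
s=bot.sense(); im=vision.read_camera("wrist"); cv2.imwrite("pics/w1.png",im)
np.save("s1.npy",s,allow_pickle=True)
print(s["time_s"],s["tcp_pos"],s["orientation"],s["qpos"],s["opening"],s["contact_force"],proj("wrist",[*A,.202]))
for a in range(-100,50,15):
  for k in (0,np.pi):
    r=np.deg2rad(a); q=bot.solve_ik([A[0]+.025*np.cos(r),A[1]+.025*np.sin(r),.227],[np.pi,0,r+k]); print(a,k,None if q is None else np.round(q[[0,5]],2))
```

```text
[0.53094926 0.10377658 0.202     ] [0.53953288 0.10252123 0.202     ] [0.55583621 0.09912809 0.218     ]
5.575 [0.50301624 0.10090737 0.31001208] [-3.14159166e+00 -2.01226765e-05 -1.85478437e-04] [ 7.42791527e-02  2.40841920e-01  4.47476308e-02  1.37468190e+00
 -5.03575760e-07 -3.06712802e+00] -0.0001669439151560435 [0.21556373 0.4769702  1.31386409] [318.83674005 169.39170126]
-100 0 [ 0.02 -1.37]
-100 3.141592653589793 [0.02 1.77]
-85 0 [ 0.02 -1.63]
-85 3.141592653589793 [0.02 1.51]
-70 0 [ 0.03 -1.89]
-70 3.141592653589793 [0.03 1.25]
-55 0 [ 0.03 -2.15]
-55 3.141592653589793 [0.03 0.99]
-40 0 [ 0.04 -2.4 ]
-40 3.141592653589793 [0.04 0.74]
-25 0 [ 0.05 -2.66]
-25 3.141592653589793 [0.05 0.48]
-10 0 [ 0.06 -2.91]
-10 3.141592653589793 [0.06 0.23]
5 0 [0.07 3.13]
5 3.141592653589793 [ 0.07 -0.02]
20 0 [0.08 2.88]
20 3.141592653589793 [ 0.08 -0.27]
35 0 [0.09 2.62]
35 3.141592653589793 [ 0.09 -0.52]
```

View pics/w1.png

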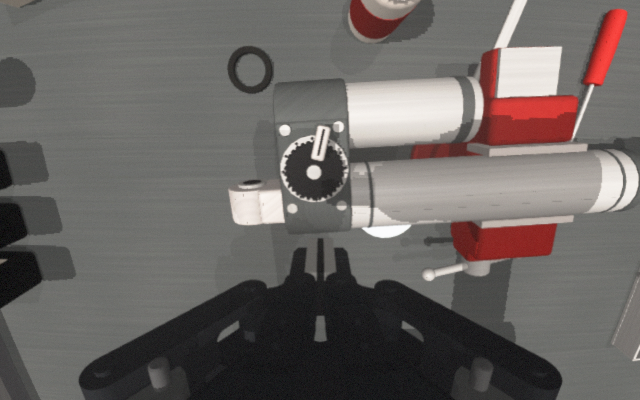

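Run:
```python
from h import *
im=cv2.imread("pics/w1.png")
a=im[110:220,260:370]; b=cv2.convertScaleAbs(im[225:335,265:375],alpha=3,beta=10)
f=lambda i:cv2.resize(i,(396,396),interpolation=cv2.INTER_CUBIC)
cv2.imwrite("pics/c1.png",np.hstack([f(a),f(b)]))
s=np.load("s1.npy",allow_pickle=True).item()
for z in(.31+.0,):
  print(at_z("wrist",(314.5,169),.202,s),at_z("wrist",(314,172),.205,s),at_z("wrist",(324,127),.218,s),at_z("wrist",(315,158),.218,s))
t=s["tcp_pos"]
for dx in(-.011,.011):
  for dy in (-.0145,.0145):print(dx,dy,proj("wrist",t+[dx,dy,-.019],s))
u=at_z("wrist",(620,148),.188,s);v=at_z("wrist",(375,162),.188,s);print(u,v,np.rad2deg(np.arctan2(*(v-u)[1::-1])))
u=at_z("wrist",(600,218),.155,s);v=at_z("wrist",(375,228),.155,s);print(u,v,np.rad2deg(np.arctan2(*(v-u)[1::-1])))
```

```text
[0.53333239 0.10451038 0.202     ] [0.53145494 0.10487238 0.205     ] [0.56756516 0.09712583 0.218     ] [0.54482207 0.10380005 0.218     ]
-0.011 -0.0145 [344.28765608 271.60382945]
-0.011 0.0145 [292.86558625 271.61466258]
0.011 -0.0145 [345.36512828 235.83400751]
0.011 0.0145 [291.68597385 235.84095165]
[ 0.55162843 -0.17097093  0.188     ] [0.53678843 0.05262144 0.188     ] 93.79719757008785
[ 0.47168904 -0.20658476  0.155     ] [0.46166366 0.04232033 0.155     ] 92.30650696700567
```

View pics/c1.png

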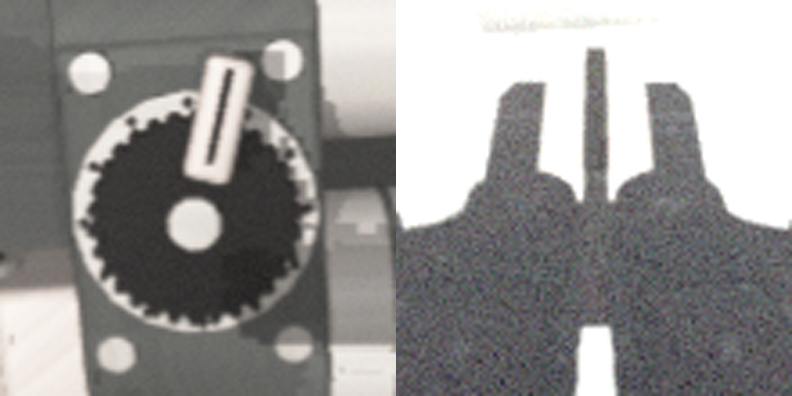

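The picture gives the disc axis at about (0.5317, 0.1043), agreeing from the disc, screw and tab. The tab points to about -9.4° in the world. The fingertips are a thin blade, so I'll push with its 22 mm edge: the grasp point then stays about 16 mm from the tab. The tab angle doesn't sit on a 30° grid from the damper axis (about 93°), so I'll find closed by feel.

```bash
cat >> h.py <<'E'
A=np.array([.5317,.1043]); Z=.228
def pose(th,d,z=Z,rho=.025):
    t=np.deg2rad(th); r=np.array([np.cos(t),np.sin(t)]); tt=np.array([-r[1],r[0]])
    y=(t-np.pi/2+np.pi)%(2*np.pi)-np.pi
    return np.array([*(A+rho*r+d*tt),z]),[np.pi,0,y]
def tang(th,f0):
    t=np.deg2rad(th); f=bot.sense()["contact_force"]-f0
    return float(f[:2]@[-np.sin(t),np.cos(t)]),float(f[2])
def arc(a,b,d,f0,step=3,v=.03,fs=9):
    n=max(1,int(round(abs(b-a)/step)))
    for th in np.linspace(a,b,n+1)[1:]:
        hit=bot.line_to(*pose(th,d),v=v,f_stop=fs); ft,fz=tang(th,f0)
        print(f"{th:.1f}:{ft:.1f}/{fz:.1f}",end=" ")
        if hit or abs(ft)>10: print("STOP"); return th
    print(bot.sense()["time_s"]); return b
E
python3 - <<'E'
from h import *
th=-9.4
bot.move_ptp(*pose(th,.030,.29)); bot.line_to(*pose(th,.030),v=.1,f_stop=8)
bot.wait(.2); f0=bot.sense()["contact_force"]; np.save("f0.npy",f0)
s=bot.sense(); cv2.imwrite("pics/w2.png",vision.read_camera("wrist")); np.save("s2.npy",s,allow_pickle=True)
print(s["tcp_pos"],s["time_s"],f0)
hit=bot.line_to(*pose(th,.012),v=.03,f_stop=2.0); s=bot.sense()
t=np.deg2rad(th); d=(s["tcp_pos"][:2]-A)@[-np.sin(t),np.cos(t)]
print(hit,"d",d,tang(th,f0),s["time_s"])
E
```

```text
[0.56185417 0.12988837 0.22887616] 8.1583 [-0.20273816 -0.89447049 -0.05063991]
False d 0.011768144811983159 (0.8062246500173377, 0.2505553589235494) 8.9583
```

View pics/w2.png

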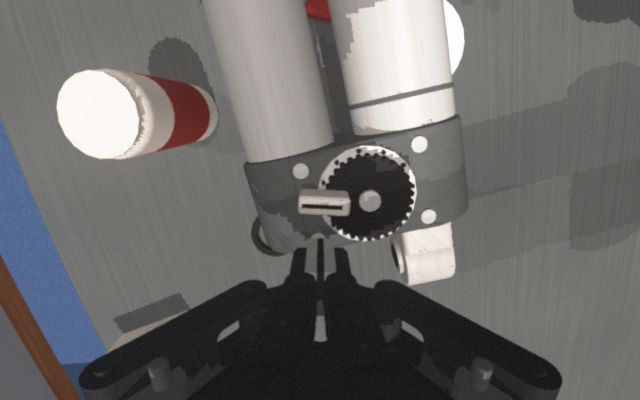

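Before the push, the tab lay at (325,203), in line with the blade at column 320. The blade has since reached d = 12 mm with almost no force, so I need to check whether the tab moved.

Run:
```python
from h import *
s=bot.sense(); im=vision.read_camera("wrist"); np.save("s3.npy",s,allow_pickle=True)
a=cv2.imread("pics/w2.png")[130:280,240:440]; b=im[130:280,240:440]
f=lambda i:cv2.resize(cv2.convertScaleAbs(i,alpha=1.6,beta=15),(400,300),interpolation=cv2.INTER_CUBIC)
cv2.imwrite("pics/c3.png",np.hstack([f(a),f(b)])); print(tang(-9.4,np.load("f0.npy")))
```

```text
(1.579020318671344, -0.05088399538452586)
```

View pics/c3.png

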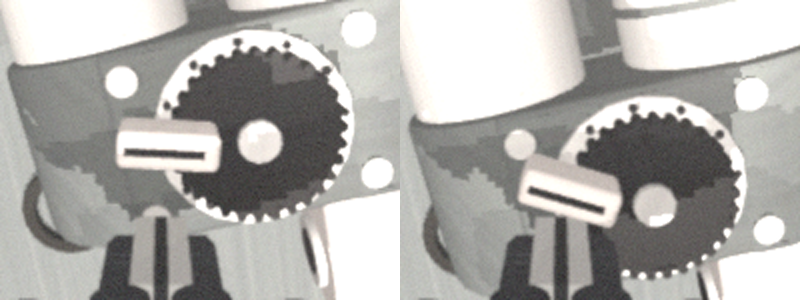

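The tab is turning with the finger, about 11–14° so far, and detent forces are low (~2 N). I'll continue the arc cautiously towards two clicks on and watch the forces.

Run:
```python
from h import *
f0=np.load("f0.npy"); d=.0165
bot.line_to(*pose(-19,d),v=.03,f_stop=9); print(tang(-19,f0))
e=arc(-19,-57,d,f0,step=2)
s=bot.sense(); im=vision.read_camera("wrist"); np.save("s4.npy",s,allow_pickle=True); cv2.imwrite("pics/w4.png",im)
a=im[100:300,220:460]; cv2.imwrite("pics/c4.png",cv2.resize(cv2.convertScaleAbs(a,alpha=1.5,beta=15),(600,500),interpolation=cv2.INTER_CUBIC)); print(e,proj("wrist",[*A,.202],s))
```

```text
(1.6091209440816097, 0.6870631096881663)
-21.0:0.8/-0.7 -23.0:0.9/0.6 -25.0:1.8/0.4 -27.0:3.5/0.1 -29.0:5.9/-2.1 -31.0:7.3/-0.7 -33.0:3.8/0.5 -35.0:2.4/0.7 -37.0:1.4/0.0 -39.0:2.2/0.2 -41.0:2.2/1.1 -43.0:1.2/-0.2 -45.0:1.5/-0.3 -47.0:1.2/-0.7 -49.0:0.2/0.5 -51.0:0.2/1.0 -53.0:1.5/0.1 -55.0:0.6/0.1 -57.0:0.3/-0.4 14.075
-57 [366.5585103  220.48548328]
```

View pics/c4.png

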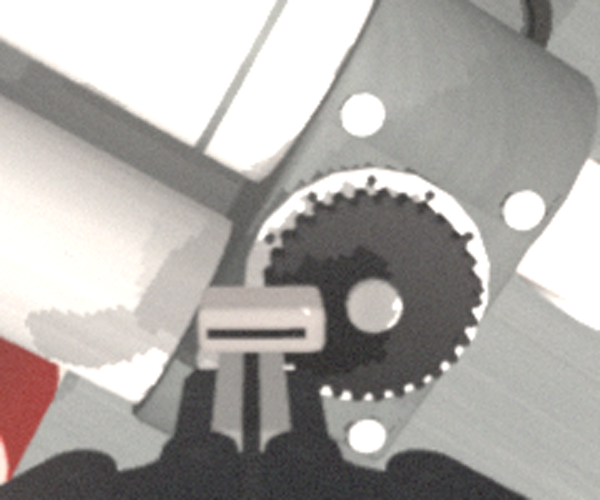

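Run:
```python
from h import *
L=lambda n:np.load(n,allow_pickle=True).item()
for n,p,q in (("s1.npy",(324.4,129.4),(318.3,155.8)),("s2.npy",(301.5,206),(342.5,207.5)),("s3.npy",(305,225),(342,235.5)),("s4.npy",(302.8,233.6),(342.4,233.2))):
    s=L(n); u,v=at_z("wrist",p,.218,s),at_z("wrist",q,.218,s); m=(u+v)/2-[*A,0]
    print(n,np.round(s["tcp_pos"],4),"dir",np.rad2deg(np.arctan2(*(u-v)[1::-1])),"len",np.linalg.norm(u-v),"centre",np.rad2deg(np.arctan2(m[1],m[0])),np.linalg.norm(m[:2]))
# disc centre/screw w4
s=L("s4.npy"); print(at_z("wrist",(220+374/2.5,100+305/2.5),.205,s)); s=L("s2.npy"); print(at_z("wrist",(370,201),.205,s))
t=np.deg2rad(-57); print((s4:=L("s4.npy"))["tcp_pos"][:2]-A, s4["orientation"])
```

```text
s1.npy [0.503  0.1009 0.31  ] dir -13.050019687647298 len 0.01988739413544169 centre -7.944298415817989 0.023957274693194707
s2.npy [0.5619 0.1299 0.2289] dir -11.526285460700036 len 0.020234860271581254 centre -8.090576794200445 0.025546581479675447
s3.npy [0.5582 0.1118 0.228 ] dir -26.426009990143577 len 0.01948695721598074 centre -22.585444722799863 0.024703450508690158
s4.npy [0.5591 0.0923 0.228 ] dir -56.24557206520991 len 0.019988373612433327 centre -55.13195058079563 0.024635774926535653
[0.53081492 0.10515035 0.205     ]
[0.53164967 0.10597934 0.205     ]
[ 0.02744388 -0.01195766] [ 3.14158825e+00 -1.29516725e-05 -2.56437601e+00]
```

Evidence favours rests at 3/-27/-57/-87°, which matches the damper axis. Force peaked when leaving -27° and faded by about -42°, and the tab now lies at -57° unloaded, so it's on the first click. Next is one more click: push to -76° and look.

Run:
```python
from h import *
f0=np.load("f0.npy"); d=.0165
e=arc(-57,-76,d,f0,step=2,fs=12)
bot.wait(.3); print(tang(-76,f0))
s=bot.sense(); im=vision.read_camera("wrist"); np.save("s5.npy",s,allow_pickle=True); cv2.imwrite("pics/w5.png",im)
a=im[100:300,220:460]; cv2.imwrite("pics/c5.png",cv2.resize(cv2.convertScaleAbs(a,alpha=1.5,beta=15),(600,500),interpolation=cv2.INTER_CUBIC)); print(e)
```

```text
-58.9:2.2/0.0 -60.8:4.6/-1.2 -62.7:2.8/-1.0 -64.6:5.1/-0.9 -66.5:2.5/0.6 -68.4:0.9/-0.1 -70.3:0.8/-0.6 -72.2:0.8/0.4 -74.1:-0.2/-0.3 -76.0:0.7/1.7 16.625
(0.8412543504761706, -0.8301803976117735)
-76
```

View pics/c5.png

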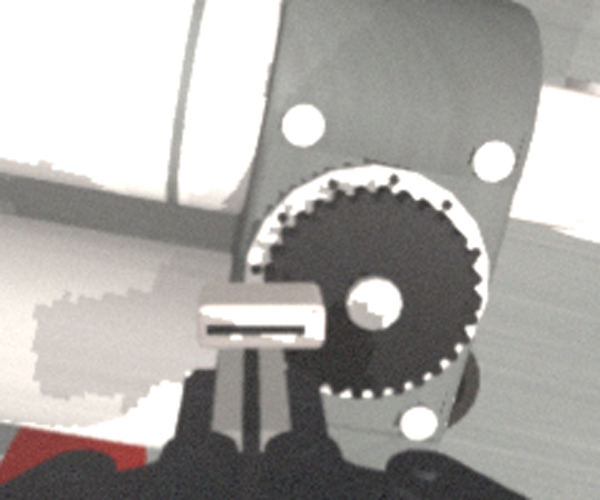

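The tab is still at the finger (about -75°, barely any force), so it's near the half-way point. I'll write a small tab-angle detector to save pictures, check it on the stored frames, then push on in small steps.

```bash
cat >> h.py <<'E'
def tabangle(im,s,A=A,z=.218):
    g=cv2.cvtColor(im,cv2.COLOR_BGR2GRAY).astype(np.float32); best=[]
    c,Rw,o=campose("wrist",s); rv=cv2.Rodrigues(Rw.T)[0]; tv=-Rw.T@o
    rr=np.linspace(.016,.034,19); ll=np.array([-.0035,-.0028,0,.0028,.0035,-.0075,.0075])
    for a in np.arange(-115,60,.5):
        t=np.deg2rad(a); r=np.array([np.cos(t),np.sin(t)]); n=np.array([-r[1],r[0]])
        P=np.array([[*(A+x*r+l*n),z] for l in ll for x in rr])
        p=cv2.projectPoints(P,rv,tv,c["intrinsics"],c["dist"])[0].reshape(-1,1,2).astype(np.float32)
        v=cv2.remap(g,p,None,cv2.INTER_LINEAR).reshape(len(ll),-1).mean(1)
        best.append((v[[0,1,3,4]].min()-v[2],a))
    best.sort(reverse=True); return best[0]
def look(name=None):
    s=bot.sense(); im=vision.read_camera("wrist")
    if name: cv2.imwrite(f"pics/{name}.png",im); np.save(f"{name}_s.npy",s,allow_pickle=True)
    return tabangle(im,s)
E
python3 - <<'E'
from h import *
for B in (A,np.array([.5312,.1055])):
  for k in "1245": print(k,tabangle(cv2.imread(f"pics/w{k}.png"),np.load(f"s{k}.npy",allow_pickle=True).item(),B),end=" ")
  print()
E
```

```text
1 (np.float32(92.41473), np.float64(-6.5)) 2 (np.float32(93.355255), np.float64(-8.0)) 4 (np.float32(89.02077), np.float64(-55.5)) 5 (np.float32(76.173676), np.float64(-76.5)) 
1 (np.float32(114.880806), np.float64(-9.0)) 2 (np.float32(100.11215), np.float64(-10.5)) 4 (np.float32(86.17886), np.float64(-56.0)) 5 (np.float32(69.42059), np.float64(-76.0))
```

Run:
```python
from h import *
f0=np.load("f0.npy"); d=.0165
for th in (-78,-80,-82):
    hit=bot.line_to(*pose(th,d),v=.03,f_stop=10); ft=tang(th,f0); bot.wait(.1); a=look("w6"); print(th,hit,ft,a,tang(th,f0))
    if hit or abs(a[1]-th)>7: break
print(bot.sense()["time_s"])
```

```text
-78 False (1.4373719875251998, 0.950583720592093) (np.float32(107.26593), np.float64(-78.5)) (0.673188008249266, 0.07527641610066227)
-80 False (-0.5545638957163277, 0.35926501193038346) (np.float32(107.86189), np.float64(-80.5)) (0.1685105535080188, -0.6640376829655797)
-82 False (0.8457175305037241, 0.06912550928050684) (np.float32(116.33101), np.float64(-82.0)) (0.3094296994142816, -0.1476097766089004)
18.175
```

Run:
```python
from h import *
f0=np.load("f0.npy"); d=.0165
for th in (-83.5,-85,-86.5,-88):
    hit=bot.line_to(*pose(th,d),v=.03,f_stop=7); ft=tang(th,f0); bot.wait(.1); a=look("w7"); g=tang(th,f0); print(th,hit,ft,a,g)
    if hit or abs(a[1]-th)>6 or abs(g[0])>4: break
print(bot.sense()["time_s"])
```

```text
-83.5 False (-0.4219755037000838, 0.34759271635087674) (np.float32(121.41031), np.float64(-83.5)) (0.06749518677274538, -0.7158613573038342)
-85 False (0.35622710670203783, -0.20503242045083442) (np.float32(124.880035), np.float64(-87.5)) (0.23149942829123601, -0.5050722000769992)
-86.5 False (-0.6317475025491148, 0.6429594719382384) (np.float32(115.997894), np.float64(-87.5)) (-0.6591026774438741, -0.03278691316672902)
-88 False (0.20339777435220918, -1.066239926462891) (np.float32(118.612404), np.float64(-87.0)) (0.7435308386592502, -0.2718021329061257)
19.775
```

The tab sprang ahead to about -87.4° and stayed there, which is in line with the damper axis (-87°), so it's closed. I'll give it a gentle, guarded nudge to confirm, then lift over to the other side with the camera flipped so the tab stays visible.

```bash
cat >> h.py <<'E'
def pose2(th,d,z=Z,rho=.025,tw=12):
    p,o=pose(th,d,z,rho); y=np.deg2rad(th+90+tw); return p,[np.pi,0,(y+np.pi)%(2*np.pi)-np.pi]
E
python3 - <<'E'
from h import *
f0=np.load("f0.npy"); d=.0165
hit=bot.line_to(*pose(-90.5,d),v=.03,f_stop=5); print(hit,tang(-90,f0)); bot.wait(.15); print(look("w8"))
bot.line_to(*pose(-86,.022),v=.06); bot.line_to(*pose(-86,.022,.262),v=.15)
print(look("w9"),tang(-87,f0))
bot.move_ptp(*pose2(-87.4,-.028,.262)); print(bot.sense()["qpos"][5]); print(look("w10"))
bot.line_to(*pose2(-87.4,-.028),v=.12,f_stop=8)
bot.wait(.15); np.save("f1.npy",bot.sense()["contact_force"]); print(look("w11"),bot.sense()["time_s"],bot.sense()["tcp_pos"])
for a in (-60,-20,10,35): print(a,bot.solve_ik(*pose2(a,-.0165))[5])
E
```

```text
False (1.0035886013417727, -0.18049034756435167)
(np.float32(120.026566), np.float64(-88.0))
(np.float32(134.5474), np.float64(-87.5)) (0.40927187439920376, 0.4125370758661561)
2.915763453329764
(np.float32(153.8035), np.float64(-87.0))
(np.float32(162.89536), np.float64(-87.0)) 24.1083 [0.50552456 0.07808523 0.22897755]
-60 2.4294709132138017
-20 1.7411919957496345
10 1.2386506984085353
35 0.8245128135131052
```

Run:
```python
from h import *
f1=np.load("f1.npy"); d=-.0165
bot.line_to(*pose2(-87.4,-.018),v=.05,f_stop=8)
for th in np.arange(-84,13,4.):
    hit=bot.line_to(*pose2(th,d),v=.04,f_stop=12); a=look("w12"); ft=tang(th,f1)
    print(f"{th:.0f}: tab {a[1]} F {ft[0]:.1f}/{ft[1]:.1f}",hit)
    if hit or a[1]>22: break
print(bot.sense()["time_s"])
```

```text
-84: tab -84.0 F -2.0/0.6 False
-80: tab -79.0 F -3.3/0.8 False
-76: tab -70.0 F 1.4/0.0 False
-72: tab -67.5 F 0.8/-0.1 False
-68: tab -63.5 F 0.8/-0.5 False
-64: tab -58.5 F -0.2/-0.2 False
-60: tab -55.5 F -0.6/-0.5 False
-56: tab -55.0 F -0.0/-0.2 False
-52: tab -53.5 F -4.4/1.2 False
-48: tab -46.5 F -1.3/-0.2 False
-44: tab -39.5 F -0.1/0.4 False
-40: tab -37.0 F 0.4/-0.2 False
-36: tab -31.0 F 0.3/0.2 False
-32: tab -30.0 F 0.3/-0.7 False
-28: tab -24.5 F 1.1/0.3 False
-24: tab -24.0 F -0.3/-0.1 False
-20: tab -21.5 F -3.8/1.5 False
-16: tab -17.0 F -2.8/0.6 False
-12: tab -9.0 F 0.2/-0.2 False
-8: tab -4.5 F -0.2/-1.0 False
-4: tab -1.0 F 0.0/1.1 False
0: tab 6.0 F 0.4/-0.0 False
4: tab 6.5 F -0.7/0.3 False
8: tab 7.0 F -2.0/1.0 False
12: tab 9.5 F -4.0/0.7 False
31.9583
```

Clicks 1, 2 and 3 passed at rests of about -55.5, -24 and 6.5°. The tab creeps ahead past each half-way point. Now the fourth: push just past half-way and let it spring home.

Run:
```python
from h import *
f1=np.load("f1.npy"); d=-.0165
for th in np.arange(15,28,2.5):
    hit=bot.line_to(*pose2(th,d),v=.04,f_stop=12); a=look("w13"); ft=tang(th,f1)
    print(f"{th:.1f}: tab {a[1]} F {ft[0]:.1f}",hit)
    if hit or a[1]>24.5: break
for i in range(6):
    bot.wait(.25); print(look("w14")[1],end=" ")
print(tang(th,f1),bot.sense()["time_s"])
```

```text
15.0: tab 14.0 F -3.9 False
17.5: tab 19.0 F -1.0 False
20.0: tab 21.5 F 0.1 False
22.5: tab 23.5 F -0.6 False
25.0: tab 26.0 F -1.3 False
26.0 26.0 26.0 26.0 26.0 26.0 (-0.3752202250348458, 0.040169100766222) 35.2583
```

Run:
```python
from h import *
f1=np.load("f1.npy"); d=-.0165
for th in np.arange(26.5,34,1.5):
    hit=bot.line_to(*pose2(th,d),v=.04,f_stop=6); bot.wait(.1); a=look("w15"); ft=tang(th,f1)
    print(f"{th:.1f}: tab {a[1]} F {ft[0]:.1f}",hit)
    if hit or a[1]-th>3.2: break
print(bot.sense()["time_s"])
```

```text
26.5: tab 26.0 F -0.4 False
28.0: tab 28.0 F -1.0 False
29.5: tab 30.0 F -0.4 False
31.0: tab 32.0 F -0.5 False
32.5: tab 36.5 F -1.1 False
37.2583
```

It sprang to 36.5°, which is 30.0° past the third rest. Backing away and checking.

Run:
```python
from h import *
bot.line_to(*pose2(30,-.024),v=.08); bot.line_to(*pose2(30,-.024,.30),v=.15)
print(look("w16"))
p,o=pose2(30,-.024,.30); bot.line_to([p[0]-.05,p[1]-.06,.31],v=.2); bot.wait(.2)
s=bot.sense(); im=vision.read_camera("wrist"); a=tabangle(im,s); print(a,s["time_s"],s["contact_force"])
top=vision.read_camera("top")[195:265,200:280]
f=lambda i,w:cv2.resize(i,(w,350),interpolation=cv2.INTER_CUBIC)
c=proj("wrist",[*A,.202],s).astype(int); print(c)
x,y=max(c[0]-60,0),max(c[1]-60,0)
cv2.imwrite("pics/fin.png",np.hstack([f(top,400),f(im[y:y+120,x:x+120],350)]))
```

```text
(np.float32(115.269066), np.float64(36.0))
(np.float32(125.89622), np.float64(36.0)) 38.9417 [ 0.33905768 -0.36248917  0.24485152]
[390 155]
```

View pics/fin.png

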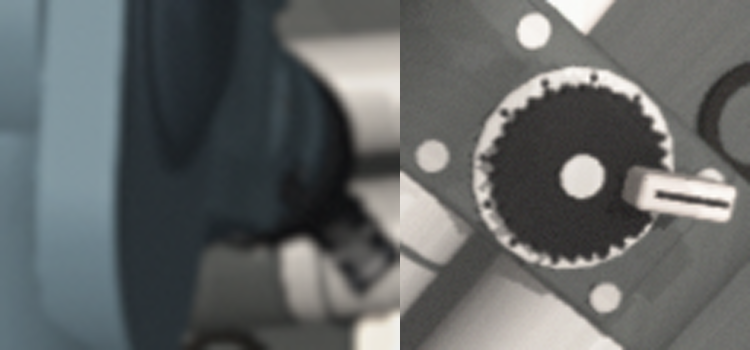

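The wrist view shows the tab at right, pointing to about 36°, with the gripper well clear. The arm hides the clicker in the top view. Handing in.

```bash
python3 -c "
from bench import bot
bot.sign_off(); print(bot.sense()['time_s'])"
```

```text
the job is handed in; nothing more can be done
the job is handed in; nothing more can be done
```

I closed the clicker and then opened it four clicks, using only one-sided pushes with the closed fingertips. I handed it in at about 39 s, before the 48 s limit.

- **Closed:** the tab sprang to about -87.4° in the world frame and stayed put, which matches the damper axis to within about 1°. A gentle push towards the stop changed the force by less than 5 N and moved it about 1° at most.
- **Opened:** going counter-clockwise, the tab rested at about -55.5°, -24°, 6.5° and finally 36.5°. It read 36.0° after I backed away.
- **Clear of the work:** at hand-in the gripper was about 10 cm from the clicker and touching nothing. The highest push force I read was about 7 N.

Some checks did not fully agree:
- **Angle from closed:** it reads 123.4° instead of 120°, which is within the 8.6° tolerance. I put the difference down to a 1–2 mm error in my estimate of the clicker's axis.
- **Starting position:** the tab first appeared at about -9 to -12°, between two clicks, and I did not find out why.
- **Springing ahead:** past half-way, friction sometimes held the tab, so I had to push it nearly all the way to the click.
- **Final view:** the arm blocked the top camera, so the last check came from the wrist camera only.

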